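# Find the soft corner of a microscope base plate and press its shim flat

### The job

One corner of this microscope base plate is not firmly supported. With the fingertips, press down on the bare corners of the plate, one after another, until you find the one that sinks, then press that corner's hinged steel shim down flat onto the plate. Leave the other three shims standing; do not lift or shift the plate, and do not disturb the things around it.

Things in the scene. Friction and masses are not known exactly. Their poses are not given: they have to be found in the camera images.
- plate: Dark steel base plate, 240 x 200 (own x, y) x 12 mm, 1.3 to 2 kg, loose and level on 4 hidden feet over a 300 x 260 mm grey mat. Origin: centre of underside, 26 mm above the bench; top at 38 mm. Three feet are rigid; one, a different one every time, is springy: that corner starts to sink at 2 N, is 6 mm down at 4 N, stops hard there and rises again when let go. All corners look alike.
- corner_1 (a point): Bare spot to press on the plate's top face at its +x +y corner (plate axes), 103 mm along x and 83 mm along y from the plate's centre; 38 mm above the bench at rest. shim_1 is this corner's shim.
- corner_2 (a point): Bare spot to press on the plate's top face at its +x -y corner (plate axes), 103 mm along x and 83 mm along y from the plate's centre; 38 mm above the bench at rest. shim_2 is this corner's shim.
- corner_3 (a point): Bare spot to press on the plate's top face at its -x +y corner (plate axes), 103 mm along x and 83 mm along y from the plate's centre; 38 mm above the bench at rest. shim_3 is this corner's shim.
- corner_4 (a point): Bare spot to press on the plate's top face at its -x -y corner (plate axes), 103 mm along x and 83 mm along y from the plate's centre; 38 mm above the bench at rest. shim_4 is this corner's shim.
- shim_1 (a joint): Shim of corner_1: steel leaf 42 x 34 x 3 mm hinged on the plate. Angle in rad: 0 = stands 34 deg up, 0.6 = flat; starts at 0 to 0.12. Hinge line along plate y, 34 mm from centre towards +x, middle 70 mm towards +y, 2 mm over the top; leaf rises towards +x. Stiff, stays where left: folds at 9 N on its end, 12 N at 30 mm. On the springy corner the plate sinks first (5 mm here); press on till flat on it.
- shim_1_tip (a point): Middle of the free end of leaf shim_1, 42 mm from its hinge line; moves with the leaf: 21 to 26 mm above the plate's top at the start, about 2 mm when flat.
- shim_2 (a joint): Shim of corner_2: steel leaf 42 x 34 x 3 mm hinged on the plate. Angle in rad: 0 = stands 34 deg up, 0.6 = flat; starts at 0 to 0.12. Hinge line along plate y, 34 mm from centre towards +x, middle 70 mm towards -y, 2 mm over the top; leaf rises towards +x. Stiff, stays where left: folds at 9 N on its end, 12 N at 30 mm. On the springy corner the plate sinks first (5 mm here); press on till flat on it.
- shim_2_tip (a point): Middle of the free end of leaf shim_2, 42 mm from its hinge line; moves with the leaf: 21 to 26 mm above the plate's top at the start, about 2 mm when flat.
- shim_3 (a joint): Shim of corner_3: steel leaf 42 x 34 x 3 mm hinged on the plate. Angle in rad: 0 = stands 34 deg up, 0.6 = flat; starts at 0 to 0.12. Hinge line along plate y, 34 mm from centre towards -x, middle 70 mm towards +y, 2 mm over the top; leaf rises towards -x. Stiff, stays where left: folds at 9 N on its end, 12 N at 30 mm. On the springy corner the plate sinks first (5 mm here); press on till flat on it.
- shim_3_tip (a point): Middle of the free end of leaf shim_3, 42 mm from its hinge line; moves with the leaf: 21 to 26 mm above the plate's top at the start, about 2 mm when flat.
- shim_4 (a joint): Shim of corner_4: steel leaf 42 x 34 x 3 mm hinged on the plate. Angle in rad: 0 = stands 34 deg up, 0.6 = flat; starts at 0 to 0.12. Hinge line along plate y, 34 mm from centre towards -x, middle 70 mm towards -y, 2 mm over the top; leaf rises towards -x. Stiff, stays where left: folds at 9 N on its end, 12 N at 30 mm. On the springy corner the plate sinks first (5 mm here); press on till flat on it.
- shim_4_tip (a point): Middle of the free end of leaf shim_4, 42 mm from its hinge line; moves with the leaf: 21 to 26 mm above the plate's top at the start, about 2 mm when flat.
- slide_box: Bystander: grey plastic slide box, 100 x 34 x 80 mm high, standing 180 to 210 mm to the -y side of the plate's centre. Origin: centre of its underside.
- oil_bottle: Bystander: small amber bottle, 32 mm across, 75 mm high, 165 to 200 mm to the +y side of the plate's centre. Origin: centre of its underside.
- objective: Bystander: brass and steel microscope objective, 31 mm across, 46 mm high, 190 to 230 mm to the +x side of the plate's centre. Origin: centre of its underside.

How it is judged:
On the way, in this order (a step that is already met when the one before it is completed fails the run):
1. the corner that gives was pressed on the bare plate and sank by more than 3 mm, all shims still standing and untouched meanwhile (value of joint each of shim_1, shim_2, shim_3, shim_4 below 0.25 rad and contact force between each of shim_1, shim_2, shim_3, shim_4 and the fingers below 0.5 N and height (world z) of any of corner_1, corner_2, corner_3, corner_4 below 0.035 m), for 0.1 s.
2. the shim of that same corner was pressed flat while its corner was down (((value of joint shim_1 above 0.53 rad and height (world z) of corner_1 below 0.035 m) or (value of joint shim_2 above 0.53 rad and height (world z) of corner_2 below 0.035 m) or (value of joint shim_3 above 0.53 rad and height (world z) of corner_3 below 0.035 m) or (value of joint shim_4 above 0.53 rad and height (world z) of corner_4 below 0.035 m))), for 0.1 s.
At the end, for the whole second after the job is handed in: The shim of the sinking corner lies flat (within 0.07 rad), the other three stand (folded by less than 0.25 rad), the plate rests level on its feet (corners within 2 mm of their height) within 15 mm of where it was, and the bystanders are within 15 mm of where they were (((value of joint shim_1 above 0.53 rad and value of joint each of shim_2, shim_3, shim_4 below 0.25 rad) or (value of joint shim_2 above 0.53 rad and value of joint each of shim_1, shim_3, shim_4 below 0.25 rad) or (value of joint shim_3 above 0.53 rad and value of joint each of shim_1, shim_2, shim_4 below 0.25 rad) or (value of joint shim_4 above 0.53 rad and value of joint each of shim_1, shim_2, shim_3 below 0.25 rad)) and height (world z) of corner_1 between 0.036 and 0.04 m and height (world z) of corner_2 between 0.036 and 0.04 m and height (world z) of corner_3 between 0.036 and 0.04 m and height (world z) of corner_4 between 0.036 and 0.04 m and linear speed of plate below 0.01 m/s and distance of each of plate, slide_box, oil_bottle, objective from where it was at the start of the episode below 0.015 m); the robot touches nothing.
It fails at once if a shim of a firm corner is pressed down ((value of joint shim_1 above 0.25 rad and not (height (world z) of corner_1 below 0.0365 m) and contact force between shim_1 and the fingers above 7.5 N) or (value of joint shim_2 above 0.25 rad and not (height (world z) of corner_2 below 0.0365 m) and contact force between shim_2 and the fingers above 7.5 N) or (value of joint shim_3 above 0.25 rad and not (height (world z) of corner_3 below 0.0365 m) and contact force between shim_3 and the fingers above 7.5 N) or (value of joint shim_4 above 0.25 rad and not (height (world z) of corner_4 below 0.0365 m) and contact force between shim_4 and the fingers above 7.5 N)).
It fails at once if the plate is lifted (height (world z) of plate above 0.038 m).
It fails at once if the plate is shoved away by more than 30 mm (distance of plate from where it was at the start of the episode above 0.03 m).
It fails at once if a bystander is lifted, knocked over or pushed away (distance of any of slide_box, oil_bottle, objective from where it was at the start of the episode above 0.03 m or angle between any of slide_box, oil_bottle, objective's own z axis and vertical above 0.5 rad or height (world z) of any of slide_box, oil_bottle, objective above 0.012 m).
It also fails if it takes over 54 s, if anything falls off the work surface, if the arm or the gripper's body presses on something with over 40 N, if the wrist force passes 120 N, or if a joint passes its speed limit or range.

### The arm

A 6-joint arm with a two-finger parallel gripper is mounted at the origin on the work surface. World frame = base frame: x ahead of the robot, y to its left, z up, the work surface at z = 0. Lengths are in m, angles in rad, forces in N, time in s.
With the tool pointing down it reaches from about 0.35 to 0.975 m from the base axis. Payload 7.1 kg.
Tool frame: the origin (TCP) lies midway between the tips of the shut fingers; the grasp point (between the pads) lies 19 mm behind it (manip.pinch_z is the distance from the TCP to the grasp point, in m); y points along the fingers, x is the direction in which the jaws open and shut, and the axes are right-handed (so a half turn about y gives the same grasp; the last joint's range is limited). The gripper opens to 88 mm and grips with 3 to 60 N. Pads are 20 mm wide; open, the fingers measure 115 mm over their backs; the gripper's body (75 mm by 178 mm) begins 61 mm behind the grasp point.
Start: joints at [1.158, 0.423, 1.63, -0, 1.089, -0.019], TCP at [0.24, 0.577, 0.223] pointing down, gripper open.
Joint ranges: [-3, 3], [-0.9, 2.11], [0.09, 2.58], [-1.31, 4.45], [0.11, 2.69], [-2.54, 2.54]. Speed limits (rad/s): [2.39, 2.39, 3.01, 3.14, 3.14, 3.14].

### API

Orientations are given as a 3x3 rotation matrix whose columns are the frame's x, y, z axes.
In Python, from cell import manip, optics, hand_in gives the robot as it stands. The module is installed in compiled form; this text tells all that it offers.
- The arm moves only by the shell command python3 -m jog 'ROWS'. ROWS is JSON, a list of rows, each an object of numbers: "wx", "wy", "wz": the turn, a rotation vector about the tool's x, y, z in rad; "dx", "dy", "dz": the shift along the tool's x, y, z in m; "grip": the closure, from -1 (fully open) to 1 (shut). In form: [{"wx": .., "wy": .., "wz": .., "dx": .., "dy": .., "dz": .., "grip": ..}, ...]. A call has 1 to 20 rows; each row shifts and turns the pose as measured when the row begins, along the tool's axes as they then stand; what a row does not reach is not made up. A row lasts 1/8 s, in which the tool goes at most 62.5 mm and 10.7 degrees, less where a joint would pass 70% of its speed; a pose out of reach is approached as far as the arm can. A call with a gripper value outside its range is refused whole. The fingers move at their own pace and stop on an object; the grip force is fixed at half the most. Time passes only in rows, so rows that do not move let the fingers close. It gives the time, the measured TCP pose, the force and the opening at its end, in the units of the state.
- manip.sense(): the state, without advancing time (a new reading comes with each control period).
- optics.get_image(name): name is "scene" or "top" or "wrist"; returns the picture (420x560x3 uint8, blue, green, red); there is no depth.
- optics.camera_params(name): a dict with "fx", "fy", "cx", "cy" (pixels), "dist_coeffs" ([k1, k2, p1, p2, k3] as OpenCV has them; the pictures are not rectified), "pose" (4x4, takes a point from camera to world coordinates); the wrist camera has in their place "mount" (4x4, takes a point from camera to tool coordinates, whose origin is the TCP and whose axes are the tool frame's). Camera axes: x right, y up, looking along -z (the intrinsics and any distortion apply to the point x, -y, -z); pixel columns grow to the right and rows downward; lengths in m; the calibration is good to about 2 mm. A picture is of the moment at which its call begins: read the wrist's pose just before it. camera_params takes no time and is no camera call.
- hand_in(): hands the job in, once; it reports no verdict.
The state is a dict: "time_s": time; "qpos": joint angles; "qd": joint speeds; "joint_torque": joint torques, N m; "tcp_pos": TCP position; "orientation": TCP orientation; "force": force on the tool from outside, world axes, zero at the start; "wrist_torque": the same for the moment, N m; "grip_width": finger opening in m.
Only numpy, scipy, OpenCV 4.12 (cv2) and the standard library are available. Lean on these libraries where they do the work, as an engineer would, in place of code of your own. Each camera call takes 0.05 s, during which the arm holds its last target. There are 200 camera calls.

## Working session

There is one attempt and no reset: what is moved stays moved. The work goes in short steps, Python scripts to look and compute and a shell command to move; the robot and the scene stay as the last step left them, time stands still between calls to the robot, and variables do not carry over. Pictures are saved under pics/ and viewed, about 8 in all and at most 12, crops included, and the job is handed in when it is done.

```bash
mkdir -p pics; python3 - <<'E'
from cell import manip, optics
import cv2,numpy as np
np.set_printoptions(precision=4,suppress=True)
s=manip.sense(); print(s)
for n in("top","scene"):
    cv2.imwrite(f"pics/{n}0.png",optics.get_image(n)); print(optics.camera_params(n))
E
```

```text
{'time_s': 0.0, 'qpos': array([ 1.158 ,  0.4239,  1.6307, -0.    ,  1.0886, -0.019 ]), 'qd': array([-0.0019, -0.0007,  0.0008, -0.0002, -0.0012,  0.001 ]), 'joint_torque': array([  0.0015, -54.4621, -27.3672,   0.0645,   0.0228,  -0.0001]), 'tcp_pos': array([0.2396, 0.5766, 0.2219]), 'orientation': array([[ 0.3836, -0.0006, -0.9235],
       [ 0.9235, -0.0015,  0.3836],
       [-0.0016, -1.    , -0.    ]]), 'force': array([-0.567 ,  0.0766, -0.1046]), 'wrist_torque': array([0.0146, 0.0101, 0.0267]), 'grip_width': 0.08765822290849884}
{'fx': 490.90650263515096, 'fy': 490.90650263515096, 'cx': 276.6606275478586, 'cy': 211.4269821127319, 'dist_coeffs': array([-0.1225,  0.    ,  0.    ,  0.    ,  0.    ]), 'pose': array([[ 0.068 ,  0.9749, -0.2122,  0.3855],
       [-0.9977,  0.0649, -0.0215,  0.0353],
       [-0.0072,  0.2132,  0.977 ,  1.1503],
       [ 0.    ,  0.    ,  0.    ,  1.    ]])}
{'fx': 519.3735270562811, 'fy': 519.3735270562811, 'cx': 275.0597036657746, 'cy': 210.9296917887591, 'dist_coeffs': array([-0.1071,  0.    ,  0.    ,  0.    ,  0.    ]), 'pose': array([[ 0.671 , -0.3911,  0.6299,  1.1558],
       [ 0.741 ,  0.3835, -0.5513, -0.444 ],
       [-0.026 ,  0.8366,  0.5471,  0.5487],
       [ 0.    ,  0.    ,  0.    ,  1.    ]])}
```

View pics/top0.png

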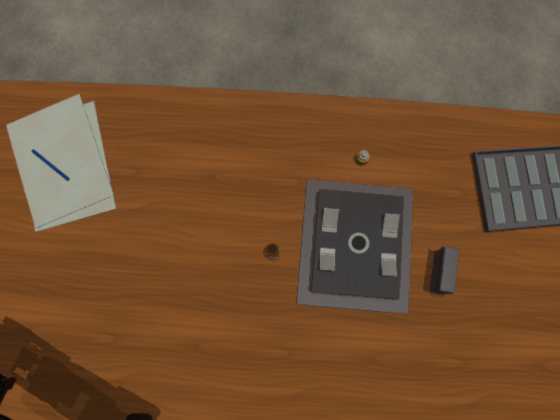

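View pics/scene0.png

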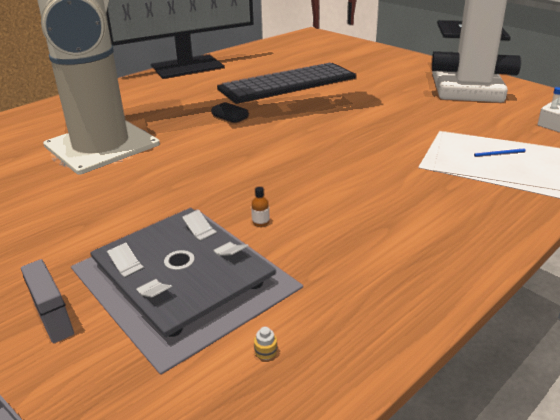

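The top view shows the plate around px (358,244), with shims at (330,220), (391,225), (327,259) and (389,265). The objective is at (363,157), which is the +x side and up in the image. The bottle is at (272,251), the +y side, and the box at (447,271). The scene view confirms this layout.

```bash
cat > h.py <<'E'
import cv2,numpy as np
from cell import manip,optics
np.set_printoptions(precision=4,suppress=True)
def cast(name,px,z,pose=None):
    c=optics.camera_params(name); T=c['pose'] if pose is None else pose
    K=np.array([[c['fx'],0,c['cx']],[0,c['fy'],c['cy']],[0,0,1]])
    u=cv2.undistortPoints(np.float64(px).reshape(-1,1,2),K,c['dist_coeffs']).reshape(-1,2)
    d=np.c_[u[:,0],-u[:,1],-np.ones(len(u))]@T[:3,:3].T; o=T[:3,3]
    return o+d*((z-o[2])/d[:,2])[:,None]
E
python3 - <<'E'
from h import *
im=cv2.imread('pics/top0.png'); g=im.max(2)
for p in[(306,200),(308,250),(350,300),(408,250),(330,280),(360,210),(345,270),(395,245)]: print(p,im[p[1],p[0]])
roi=np.zeros_like(g); roi[183:307,303:411]=1
hsv=cv2.cvtColor(im,cv2.COLOR_BGR2HSV)
sh=((g>110)&(roi>0)).astype(np.uint8)
for t in(55,62,70):
    m=((g<t)&(roi>0)|(sh>0)).astype(np.uint8)
    m=cv2.morphologyEx(m,cv2.MORPH_OPEN,np.ones((3,3)))
    m=cv2.morphologyEx(m,cv2.MORPH_CLOSE,np.ones((5,5)))
    c=max(cv2.findContours(m,0,1)[0],key=cv2.contourArea)
    r=cast('top',c.reshape(-1,2),.038)[:,:2]
    b=cv2.minAreaRect(r.astype(np.float32)); print(t,b); print(cv2.boxPoints(cv2.minAreaRect(c)))
# shims
n,l,st,ce=cv2.connectedComponentsWithStats(sh)
for i in range(1,n):
    if st[i,4]>60: print(st[i],ce[i],cast('top',[ce[i]],.049))
cv2.imwrite('pics/crop.png',cv2.resize(im[140:320,255:470],None,fx=3.3,fy=3.3,interpolation=cv2.INTER_CUBIC))
E
```

```text
(306, 200) [83 85 91]
(308, 250) [90 92 96]
(350, 300) [ 94  95 101]
(408, 250) [89 91 95]
(330, 280) [61 61 63]
(360, 210) [56 55 58]
(345, 270) [61 61 63]
(395, 245) [58 58 60]
55 ((0.612604558467865, -0.20410986244678497), (0.05190300941467285, 0.040501900017261505), 3.6637492179870605)
[[381. 214.]
 [398. 214.]
 [398. 236.]
 [381. 236.]]
62 ((0.5730448365211487, -0.12739816308021545), (0.20307235419750214, 0.22192300856113434), 89.49846649169922)
[[309.4462 284.9692]
 [314.7047 190.3169]
 [402.9324 195.2185]
 [397.6739 289.8708]]
70 ((0.5659260749816895, -0.12780286371707916), (0.20769867300987244, 0.24125611782073975), 88.60018157958984)
[[307.4307 292.2573]
 [315.23   188.2673]
 [405.8204 195.0616]
 [398.0212 299.0516]]
[358 183  53   5 152] [391.1645 184.2632] [[ 0.7074 -0.2031  0.049 ]]
[322 208  17  24 320] [329.9031 219.6344] [[ 0.6137 -0.0634  0.049 ]]
[383 214  16  24 306] [390.5196 225.2386] [[ 0.6098 -0.2033  0.049 ]]
[349 233  20  20 149] [358.396 242.698] [[ 0.5646 -0.1306  0.049 ]]
[320 248  15  22 298] [327.0403 258.0738] [[ 0.525  -0.0611  0.049 ]]
[381 253  16  23 297] [388.6734 263.5051] [[ 0.5215 -0.2011  0.049 ]]
```

View pics/crop.png

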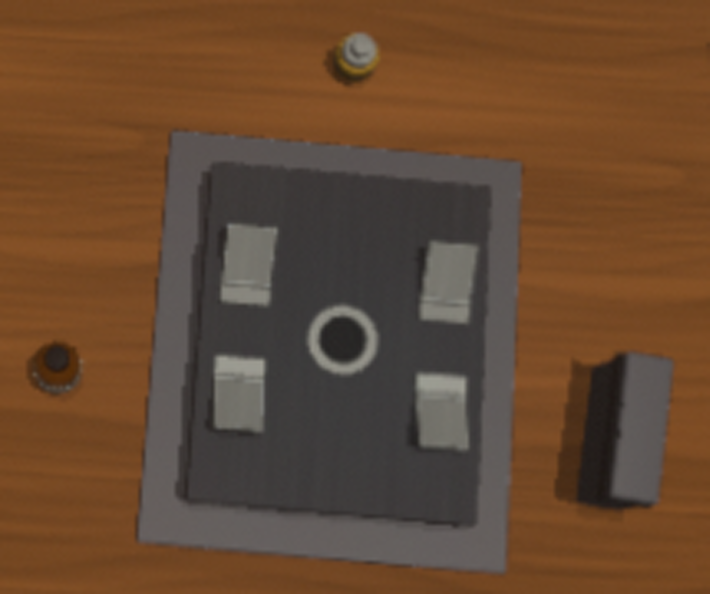

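The crop shows the plate-top corners at about (214,163), (490,186), (476,524) and (190,500). The ring centre is at (343,340).

```bash
python3 - <<'E'
from h import *
q=np.array([(214,163),(490,186),(476,524),(190,500),(343,340)])/3.3+[255,140]-.35
r=cast('top',q,.038); print(r, r[:4].mean(0))
y=-.026; c=np.array([.567,-.131]); R=np.array([[np.cos(y),-np.sin(y)],[np.sin(y),np.cos(y)]])
for n,v in dict(c1=(.103,.083),c2=(.103,-.083),c3=(-.103,.083),c4=(-.103,-.083)).items(): print(n,c+R@v)
E
```

```text
[[ 0.6874 -0.0368  0.038 ]
 [ 0.6839 -0.2344  0.038 ]
 [ 0.4452 -0.2288  0.038 ]
 [ 0.4495 -0.0325  0.038 ]
 [ 0.5664 -0.1327  0.038 ]] [ 0.5665 -0.1331  0.038 ]
c1 [ 0.6721 -0.0507]
c2 [ 0.6678 -0.2166]
c3 [ 0.4662 -0.0454]
c4 [ 0.4619 -0.2113]
```

```bash
python3 -m jog '[{"dx":-0.03,"dz":-0.046,"grip":1},{"dx":-0.03,"dz":-0.046,"grip":1},{"dx":-0.03,"dz":-0.046,"grip":1},{"dx":-0.03,"dz":-0.046,"grip":1},{"dx":-0.03,"dz":-0.046,"grip":1},{"dx":-0.03,"dz":-0.046,"grip":1},{"dx":-0.03,"dz":-0.046,"grip":1},{"dx":-0.03,"dz":-0.046,"grip":1},{"dx":-0.03,"dz":-0.046,"grip":1},{"dx":-0.03,"dz":-0.046,"grip":1},{"dx":-0.03,"dz":-0.046,"grip":1},{"dx":-0.03,"dz":-0.046,"grip":1},{"dx":-0.03,"dz":-0.046,"grip":1},{"dx":-0.02,"dz":-0.04,"grip":1},{"wy":-0.18,"grip":1},{"wy":-0.18,"grip":1},{"grip":1}]'; python3 -c "
from h import *
s=manip.sense();print(s['orientation'],s['qpos'])"
```

```text
[[ 0.3837 -0.0006 -0.9235]
 [ 0.9235 -0.0013  0.3837]
 [-0.0014 -1.      0.    ]] [ 1.158   0.4238  1.6306  0.      1.0886 -0.019 ]validation failed for argument at $[0]...
```

```bash
python3 -m jog '[{"wx":0,"wy":0,"wz":0,"dx":-0.03,"dy":0,"dz":-0.046,"grip":1},{"wx":0,"wy":0,"wz":0,"dx":-0.03,"dy":0,"dz":-0.046,"grip":1},{"wx":0,"wy":0,"wz":0,"dx":-0.03,"dy":0,"dz":-0.046,"grip":1},{"wx":0,"wy":0,"wz":0,"dx":-0.03,"dy":0,"dz":-0.046,"grip":1},{"wx":0,"wy":0,"wz":0,"dx":-0.03,"dy":0,"dz":-0.046,"grip":1},{"wx":0,"wy":0,"wz":0,"dx":-0.03,"dy":0,"dz":-0.046,"grip":1},{"wx":0,"wy":0,"wz":0,"dx":-0.03,"dy":0,"dz":-0.046,"grip":1},{"wx":0,"wy":0,"wz":0,"dx":-0.03,"dy":0,"dz":-0.046,"grip":1},{"wx":0,"wy":0,"wz":0,"dx":-0.03,"dy":0,"dz":-0.046,"grip":1},{"wx":0,"wy":0,"wz":0,"dx":-0.03,"dy":0,"dz":-0.046,"grip":1},{"wx":0,"wy":0,"wz":0,"dx":-0.03,"dy":0,"dz":-0.046,"grip":1},{"wx":0,"wy":0,"wz":0,"dx":-0.03,"dy":0,"dz":-0.046,"grip":1},{"wx":0,"wy":0,"wz":0,"dx":-0.02,"dy":0,"dz":-0.03,"grip":1},{"wx":0,"wy":-0.18,"wz":0,"dx":0,"dy":0,"dz":0,"grip":1},{"wx":0,"wy":-0.18,"wz":0,"dx":0,"dy":0,"dz":0,"grip":1},{"wx":0,"wy":0,"wz":0,"dx":0,"dy":0,"dz":0,"grip":1}]'; python3 -c "
from h import *
s=manip.sense();print(s['orientation'],s['qpos'])"
```

```text
time_s: 2.1
tcp_pos: [0.6418, -0.0174, 0.2169]
orientation: [[0.025, -0.006, -1.0], [1.0, -0.003, 0.025], [-0.003, -1.0, 0.006]]
force: [0.1, -0.6, 0.4]
grip_width: 0.0005
[[ 0.0245 -0.0064 -0.9997]
 [ 0.9997 -0.0025  0.0246]
 [-0.0027 -1.      0.0063]] [-0.0443  0.457   1.5899 -0.0031  1.1009 -1.5891]
```

```bash
python3 -m jog '[{"wx":0,"wy":0,"wz":0,"dx":-0.036,"dy":0,"dz":-0.032,"grip":1},{"wx":0,"wy":0,"wz":0,"dx":0,"dy":0.04,"dz":0,"grip":1},{"wx":0,"wy":0,"wz":0,"dx":0,"dy":0.04,"dz":0,"grip":1},{"wx":0,"wy":0,"wz":0,"dx":0,"dy":0.04,"dz":0,"grip":1},{"wx":0,"wy":0,"wz":0,"dx":0,"dy":0.035,"dz":0,"grip":1},{"wx":0,"wy":0,"wz":0,"dx":0,"dy":0,"dz":0,"grip":1},{"wx":0,"wy":0,"wz":0,"dx":0,"dy":0,"dz":0,"grip":1}]'; python3 -c "
from h import *
cv2.imwrite('pics/s1.png',optics.get_image('scene')[180:400,60:320].repeat(2,0).repeat(2,1))"
```

```text
time_s: 2.98
tcp_pos: [0.6737, -0.054, 0.0589]
orientation: [[0.05, -0.004, -0.999], [0.999, -0.002, 0.05], [-0.003, -1.0, 0.004]]
force: [0.8, -0.3, 0.5]
grip_width: 0.0007
```

View pics/s1.png

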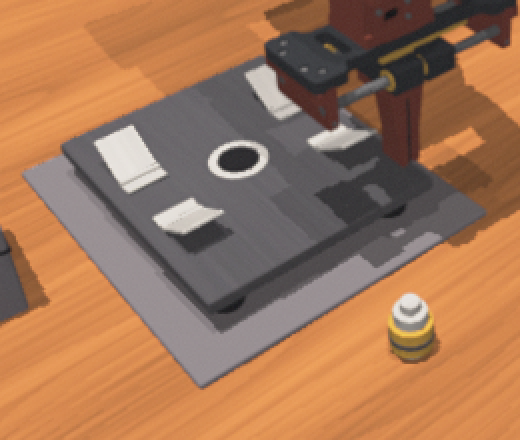

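The shut fingers hover over corner_1 (tip at about (405,160) in the crop), clear of the shim. Now I press in small steps.

```bash
python3 -m jog '[{"wx":0,"wy":0,"wz":0,"dx":0,"dy":0.012,"dz":0,"grip":1},{"wx":0,"wy":0,"wz":0,"dx":0,"dy":0.006,"dz":0,"grip":1},{"wx":0,"wy":0,"wz":0,"dx":0,"dy":0.002,"dz":0,"grip":1},{"wx":0,"wy":0,"wz":0,"dx":0,"dy":0.002,"dz":0,"grip":1}]'; python3 -m jog '[{"wx":0,"wy":0,"wz":0,"dx":0,"dy":0.002,"dz":0,"grip":1}]';python3 -m jog '[{"wx":0,"wy":0,"wz":0,"dx":0,"dy":0.002,"dz":0,"grip":1}]'
```

```text
time_s: 3.52
tcp_pos: [0.6756, -0.0541, 0.0391]
orientation: [[0.051, 0.001, -0.999], [0.999, -0.003, 0.051], [-0.003, -1.0, -0.001]]
force: [-0.2, 0.3, -0.4]
grip_width: 0.0004
time_s: 3.65
tcp_pos: [0.6758, -0.0542, 0.0383]
orientation: [[0.051, 0.001, -0.999], [0.999, -0.003, 0.051], [-0.003, -1.0, -0.001]]
force: [-6.7, 0.2, 20.1]
grip_width: 0.0003
time_s: 3.78
tcp_pos: [0.6758, -0.0542, 0.0383]
orientation: [[0.051, 0.001, -0.999], [0.999, -0.003, 0.051], [-0.003, -1.0, -0.001]]
force: [-8.8, 1.4, 21.5]
grip_width: 0.0006
```

Corner_1 is firm: 20 N at z = 38.3 mm. Next is corner_2.

```bash
python3 -m jog '[{"wx":0,"wy":0,"wz":0,"dx":0,"dy":-0.045,"dz":0,"grip":1},{"wx":0,"wy":0,"wz":0,"dx":-0.055,"dy":0,"dz":0,"grip":1},{"wx":0,"wy":0,"wz":0,"dx":-0.055,"dy":0,"dz":0,"grip":1},{"wx":0,"wy":0,"wz":0,"dx":-0.055,"dy":0,"dz":0,"grip":1},{"wx":0,"wy":0,"wz":0,"dx":0,"dy":0,"dz":0,"grip":1},{"wx":0,"wy":0,"wz":0,"dx":0,"dy":0,"dz":0,"grip":1}]'
```

```text
time_s: 4.53
tcp_pos: [0.6687, -0.2226, 0.0868]
orientation: [[0.049, 0.004, -0.999], [0.999, -0.004, 0.049], [-0.004, -1.0, -0.004]]
force: [-0.3, 0.9, -0.4]
grip_width: 0.0004
```

```bash
python3 -m jog '[{"wx":0,"wy":0,"wz":0,"dx":0.004,"dy":0.03,"dz":0,"grip":1},{"wx":0,"wy":0,"wz":0,"dx":0,"dy":0.013,"dz":0,"grip":1},{"wx":0,"wy":0,"wz":0,"dx":0,"dy":0.003,"dz":0,"grip":1},{"wx":0,"wy":0,"wz":0,"dx":0,"dy":0.002,"dz":0,"grip":1}]'; python3 -m jog '[{"wx":0,"wy":0,"wz":0,"dx":0,"dy":0.002,"dz":0,"grip":1}]'
```

```text
time_s: 5.03
tcp_pos: [0.6706, -0.215, 0.0388]
orientation: [[0.044, 0.005, -0.999], [0.999, -0.004, 0.044], [-0.004, -1.0, -0.005]]
force: [0.6, -0.8, -0.9]
grip_width: 0.0004
time_s: 5.15
tcp_pos: [0.6707, -0.2149, 0.0383]
orientation: [[0.044, 0.005, -0.999], [0.999, -0.004, 0.044], [-0.004, -1.0, -0.005]]
force: [-7.5, 0.4, 17.4]
grip_width: 0.0006
```

Corner_2 is firm too (17 N at 38.3 mm). Next is corner_4.

```bash
python3 -m jog '[{"wx":0,"wy":0,"wz":0,"dx":0,"dy":-0.055,"dz":0,"grip":1},{"wx":0,"wy":0,"wz":0,"dx":0,"dy":0,"dz":0,"grip":1},{"wx":0,"wy":0,"wz":0,"dx":-0.002,"dy":0,"dz":0.053,"grip":1},{"wx":0,"wy":0,"wz":0,"dx":-0.002,"dy":0,"dz":0.053,"grip":1},{"wx":0,"wy":0,"wz":0,"dx":-0.002,"dy":0,"dz":0.053,"grip":1},{"wx":0,"wy":0,"wz":0,"dx":-0.002,"dy":0,"dz":0.053,"grip":1},{"wx":0,"wy":0,"wz":0,"dx":0,"dy":0,"dz":0,"grip":1},{"wx":0,"wy":0,"wz":0,"dx":0,"dy":0,"dz":0,"grip":1}]'
```

```text
time_s: 6.15
tcp_pos: [0.4543, -0.2132, 0.0945]
orientation: [[0.043, 0.011, -0.999], [0.999, -0.006, 0.043], [-0.006, -1.0, -0.011]]
force: [0.6, -0.2, 0.1]
grip_width: 0.0004
```

```bash
python3 -m jog '[{"wx":0,"wy":0,"wz":0,"dx":0,"dy":0.03,"dz":-0.006,"grip":1},{"wx":0,"wy":0,"wz":0,"dx":0,"dy":0.019,"dz":0,"grip":1},{"wx":0,"wy":0,"wz":0,"dx":0,"dy":0.003,"dz":0,"grip":1},{"wx":0,"wy":0,"wz":0,"dx":0,"dy":0.002,"dz":0,"grip":1}]'; python3 -m jog '[{"wx":0,"wy":0,"wz":0,"dx":0,"dy":0.002,"dz":0,"grip":1}]';python3 -m jog '[{"wx":0,"wy":0,"wz":0,"dx":0,"dy":0.002,"dz":0,"grip":1}]'
```

```text
time_s: 6.65
tcp_pos: [0.4678, -0.2153, 0.0403]
orientation: [[0.041, 0.017, -0.999], [0.999, -0.01, 0.041], [-0.009, -1.0, -0.018]]
force: [0.7, -0.4, -0.3]
grip_width: 0.0004
time_s: 6.78
tcp_pos: [0.4686, -0.2155, 0.0386]
orientation: [[0.041, 0.018, -0.999], [0.999, -0.01, 0.041], [-0.009, -1.0, -0.019]]
force: [0.1, 0.8, -0.2]
grip_width: 0.0005
time_s: 6.9
tcp_pos: [0.4687, -0.2156, 0.0381]
orientation: [[0.041, 0.018, -0.999], [0.999, -0.01, 0.041], [-0.009, -1.0, -0.019]]
force: [-9.1, 3.2, 33.8]
grip_width: 0.0007
```

Corner_4 is firm (34 N). By elimination it should be corner_3, which I now press to confirm.

```bash
python3 -m jog '[{"wx":0,"wy":0,"wz":0,"dx":0,"dy":-0.052,"dz":0,"grip":1},{"wx":0.018,"wy":0,"wz":-0.01,"dx":0,"dy":0,"dz":0,"grip":1},{"wx":0,"wy":0,"wz":0,"dx":0.055,"dy":0,"dz":0.003,"grip":1},{"wx":0,"wy":0,"wz":0,"dx":0.055,"dy":0,"dz":0.003,"grip":1},{"wx":0,"wy":0,"wz":0,"dx":0.055,"dy":0,"dz":0.003,"grip":1},{"wx":0,"wy":0,"wz":0,"dx":0,"dy":0,"dz":0,"grip":1},{"wx":0,"wy":0,"wz":0,"dx":0,"dy":0,"dz":0,"grip":1}]'
```

```text
time_s: 7.78
tcp_pos: [0.4679, -0.047, 0.0923]
orientation: [[0.043, 0.004, -0.999], [0.999, -0.0, 0.043], [-0.0, -1.0, -0.004]]
force: [0.1, -0.3, 0.1]
grip_width: 0.0003
```

```bash
python3 -m jog '[{"wx":0,"wy":0,"wz":0,"dx":0,"dy":0.03,"dz":0.003,"grip":1},{"wx":0,"wy":0,"wz":0,"dx":0,"dy":0.017,"dz":0.002,"grip":1},{"wx":0,"wy":0,"wz":0,"dx":0,"dy":0.003,"dz":0,"grip":1},{"wx":0,"wy":0,"wz":0,"dx":0,"dy":0.002,"dz":0,"grip":1},{"wx":0,"wy":0,"wz":0,"dx":0,"dy":0.002,"dz":0,"grip":1}]'; for i in 1 2 3; do python3 -m jog '[{"wx":0,"wy":0,"wz":0,"dx":0,"dy":0.003,"dz":0,"grip":1}]'; done
```

```text
time_s: 8.4
tcp_pos: [0.4649, -0.0517, 0.0376]
orientation: [[0.05, 0.007, -0.999], [0.999, -0.001, 0.05], [-0.001, -1.0, -0.007]]
force: [-1.4, 2.0, 3.0]
grip_width: 0.0004
time_s: 8.52
tcp_pos: [0.4649, -0.0516, 0.0351]
orientation: [[0.05, 0.007, -0.999], [0.999, -0.001, 0.05], [-0.0, -1.0, -0.007]]
force: [-2.8, 4.4, 5.3]
grip_width: 0.0008
time_s: 8.65
tcp_pos: [0.4648, -0.0515, 0.0324]
orientation: [[0.05, 0.007, -0.999], [0.999, -0.001, 0.05], [-0.0, -1.0, -0.007]]
force: [-2.9, 3.0, 11.8]
grip_width: 0.0003
time_s: 8.78
tcp_pos: [0.4649, -0.0514, 0.0313]
orientation: [[0.05, 0.007, -0.999], [0.999, -0.001, 0.05], [-0.0, -1.0, -0.007]]
force: [-14.2, 2.7, 58.9]
grip_width: 0.0004
```

Corner_3 is the springy one: it sank to 31 mm, then stopped hard. Lift off and go over shim_3's tip.

```bash
python3 -m jog '[{"wx":0,"wy":0,"wz":0,"dx":0,"dy":-0.03,"dz":0,"grip":1},{"wx":0,"wy":0,"wz":0,"dx":0,"dy":-0.03,"dz":0,"grip":1},{"wx":0,"wy":0,"wz":0,"dx":0,"dy":0,"dz":0,"grip":1},{"wx":0,"wy":0,"wz":0,"dx":-0.007,"dy":0,"dz":-0.032,"grip":1},{"wx":0,"wy":0,"wz":0,"dx":0,"dy":0,"dz":0,"grip":1},{"wx":0,"wy":0,"wz":0,"dx":0,"dy":0,"dz":0,"grip":1}]'; python3 -c "
from h import *
a=optics.get_image('scene')[180:340,70:290].repeat(2,0).repeat(2,1);b=optics.get_image('top')[170:320,290:420].repeat(2,0).repeat(2,1)
b=cv2.copyMakeBorder(b,0,20,0,0,0)
cv2.imwrite('pics/s2.png',np.hstack([a,b]))"
```

```text
time_s: 9.52
tcp_pos: [0.4965, -0.06, 0.0923]
orientation: [[0.049, 0.009, -0.999], [0.999, -0.001, 0.049], [-0.001, -1.0, -0.009]]
force: [-0.7, -0.4, 0.0]
grip_width: 0.0009
```

View pics/s2.png

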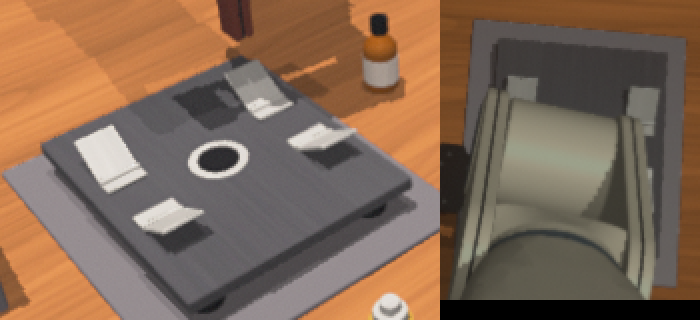

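All the shims are standing, and the fingertip at (237,35) hangs above shim_3's free end at (245,70). Now press.

```bash
python3 -m jog '[{"wx":0,"wy":0,"wz":0,"dx":0,"dy":0.015,"dz":0,"grip":1},{"wx":0,"wy":0,"wz":0,"dx":0,"dy":0.01,"dz":0,"grip":1},{"wx":0,"wy":0,"wz":0,"dx":0,"dy":0.003,"dz":0,"grip":1}]'; for i in 1 2 3 4 5; do python3 -m jog '[{"wx":0,"wy":0,"wz":0,"dx":0,"dy":0.003,"dz":0,"grip":1}]'|grep -E "pos|force"; done
```

```text
time_s: 10.0
tcp_pos: [0.4954, -0.0597, 0.062]
orientation: [[0.048, 0.007, -0.999], [0.999, -0.001, 0.048], [-0.001, -1.0, -0.007]]
force: [-0.3, -0.1, 2.0]
grip_width: 0.0003
tcp_pos: [0.495, -0.0593, 0.0587]
force: [-1.9, 5.2, 8.0]
tcp_pos: [0.4943, -0.0587, 0.0559]
force: [-6.1, 3.7, 13.5]
tcp_pos: [0.4929, -0.0583, 0.0532]
force: [-7.9, -0.7, 13.3]
tcp_pos: [0.4917, -0.0583, 0.0505]
force: [-5.6, -2.5, 11.3]
tcp_pos: [0.4907, -0.0584, 0.0479]
force: [-4.6, -2.3, 10.8]
```

```bash
for i in 1 2 3 4; do python3 -m jog '[{"wx":0,"wy":0,"wz":0,"dx":0,"dy":0.003,"dz":-0.001,"grip":1}]'|grep -E "pos|force"; done
```

```text
tcp_pos: [0.49, -0.0585, 0.0451]
force: [-7.6, -1.9, 10.7]
tcp_pos: [0.4893, -0.0586, 0.0424]
force: [-6.4, -1.4, 10.3]
tcp_pos: [0.4889, -0.0587, 0.0396]
force: [-5.3, -1.5, 10.0]
tcp_pos: [0.4887, -0.0589, 0.0368]
force: [-5.0, -1.1, 11.4]
```

```bash
for i in 1 2 3; do python3 -m jog '[{"wx":0,"wy":0,"wz":0,"dx":0,"dy":0.002,"dz":-0.001,"grip":1}]'|grep -E "pos|force"; done
```

```text
tcp_pos: [0.4887, -0.0589, 0.0357]
force: [-9.3, 0.7, 29.6]
tcp_pos: [0.4887, -0.059, 0.0354]
force: [-10.5, 1.2, 36.6]
tcp_pos: [0.4887, -0.0589, 0.0353]
force: [-10.8, 1.2, 36.4]
```

It stops hard at the expected flat height. Lift off and check.

```bash
python3 -m jog '[{"wx":0,"wy":0,"wz":0,"dx":0,"dy":-0.01,"dz":0,"grip":1},{"wx":0,"wy":0,"wz":0,"dx":0,"dy":-0.03,"dz":0,"grip":1},{"wx":0,"wy":0,"wz":0,"dx":0,"dy":-0.05,"dz":0,"grip":1},{"wx":0,"wy":0,"wz":0,"dx":0,"dy":-0.05,"dz":0,"grip":1},{"wx":0,"wy":0,"wz":0,"dx":0.05,"dy":0,"dz":0.02,"grip":1},{"wx":0,"wy":0,"wz":0,"dx":0.055,"dy":0,"dz":0,"grip":1},{"wx":0,"wy":0,"wz":0,"dx":0.055,"dy":0,"dz":0,"grip":1},{"wx":0,"wy":0,"wz":0,"dx":0.055,"dy":0,"dz":0,"grip":1},{"wx":0,"wy":0,"wz":0,"dx":0.055,"dy":0,"dz":0,"grip":1},{"wx":0,"wy":0,"wz":0,"dx":0,"dy":0,"dz":0,"grip":1},{"wx":0,"wy":0,"wz":0,"dx":0,"dy":0,"dz":0,"grip":1}]'; python3 -c "
from h import *
a=optics.get_image('scene')[190:350,70:290].repeat(2,0).repeat(2,1);t=optics.get_image('top');b=t[150:310,295:460].repeat(2,0).repeat(2,1)
cv2.imwrite('pics/s3.png',np.hstack([a,b]))
g0=cv2.imread('pics/top0.png')
def f(im):
    g=im.max(2)
    sh=((g>110)).astype(np.uint8); sh[:, :303]=0; sh[:,411:]=0; sh[:190]=0; sh[300:]=0
    n,l,st,ce=cv2.connectedComponentsWithStats(sh)
    return [(st[i][:4],ce[i]) for i in range(1,n) if st[i,4]>60]
for x in f(g0)+f(t): print(x)"
```

```text
time_s: 12.88
tcp_pos: [0.4868, 0.219, 0.1832]
orientation: [[0.05, -0.011, -0.999], [0.999, 0.002, 0.05], [0.002, -1.0, 0.011]]
force: [0.0, -0.5, -0.2]
grip_width: 0.0004
(array([322, 208,  17,  24], dtype=int32), array([329.9031, 219.6344]))
(array([383, 214,  16,  24], dtype=int32), array([390.5196, 225.2386]))
(array([349, 233,  20,  20], dtype=int32), array([358.396, 242.698]))
(array([320, 248,  15,  22], dtype=int32), array([327.0403, 258.0738]))
(array([381, 253,  16,  23], dtype=int32), array([388.6734, 263.5051]))
(array([322, 208,  16,  24], dtype=int32), array([329.8511, 219.8155]))
(array([383, 214,  16,  24], dtype=int32), array([390.4343, 224.9832]))
(array([349, 233,  20,  20], dtype=int32), array([358.4345, 242.8069]))
(array([319, 250,  16,  24], dtype=int32), array([326.4625, 261.9563]))
(array([381, 253,  16,  23], dtype=int32), array([388.6436, 263.3979]))
```

View pics/s3.png

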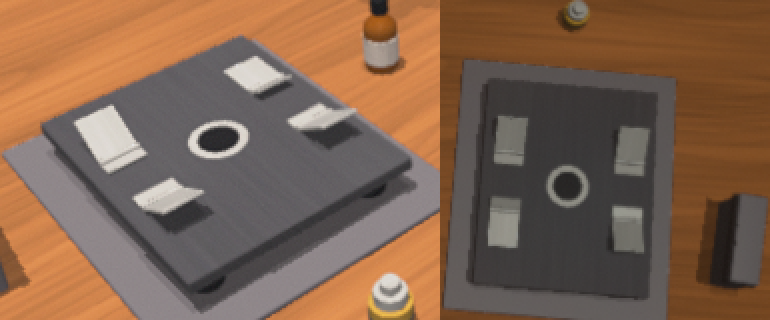

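The picture shows shim_3 lying flat at (258,75), the other three standing, and the plate and bystanders where they were. Handing in.

```bash
python3 -c "
from cell import hand_in
print(hand_in())"
```

```text
the job is handed in; nothing more can be done
None
```

I found the loose corner, corner_3, pressed its shim flat, and handed the job in at about 13 s of robot time; no verdict is reported.

- **Finding the corner:** I pressed all four bare corners with the shut fingers. Corners 1, 2 and 4 held firm, taking 17–34 N with the fingertip stopping at z ≈ 38 mm. Corner_3 sank to 31 mm and then stopped hard. That last press peaked at 59 N, below the 120 N wrist limit.
- **Pressing the shim:** Shim_3 folded at about 10–13 N. It then met a hard stop at z = 35.3 mm under 36 N, about where a flat leaf on the lowered plate should be.
- **Last checks:** In the final pictures shim_3 lies flat and the other three shims stand as before. The other three shims and the plate's centre ring moved by less than 0.3 pixels, under 1 mm. The bystanders look unmoved and the arm is clear of everything. No check failed or disagreed. The shim's final angle, the plate's level and the bystanders' positions were judged from the pictures and the hard stop, not measured.

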